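# Flip the empty job tray's marker to green

### The job

One of the three job trays has been emptied, so it is free again: put a fingertip under the free edge of its red marker and flip the marker right over, until it lies flat on its rest with the green face up. Push it gently round, without gripping or slapping it, do not shift, tip or lift the tray, and leave the markers of the two full trays, their parts and the tools on the bench alone.

Things in the scene. Friction and masses are not known exactly. Their poses are not given: they have to be found in the camera images.
- tray_free: The EMPTY tray: sheet-steel job tray, blue, 200 (x) x 130 (y) x 45 mm, loose on the bench, about 1 kg. Origin: centre of its underside. Its x axis points level from the marker end (nearest the robot) to the far end; z up. An aluminium bracket on its near end wall carries the status marker.
- free_axle (a point): Centre of the empty tray's marker axle: 101.5 mm towards the robot from the tray's origin, 100 mm above the bench. The axle runs level along the tray's y axis, and this point has the tray's axes. The bracket below is 75 mm wide and reaches 25 mm either side of the axle along x, 6 mm above it; farther out the paddle overhangs, nothing under it but bench or tray floor.
- marker_free (a joint): Angle of the empty tray's marker paddle. 0: lying level on its rest, red face up, free edge towards the robot. pi/2: upright. pi: turned right over, lying level on the other rest over the near end of the tray, green face up. The hinge is stiff by friction (about 0.04 N m, under 1 N at the free edge): the paddle stays at any angle where it is left and must be pushed all the way.
- free_edge (a point): Middle of the free edge of that paddle, 79 mm from the axle; turns with the paddle. The paddle is a flat plate 60 mm wide and 4 mm thick, its mid-plane through the axle, spanning 7 to 79 mm from the axle. Red with a white bar on one face, green with a white disc on the other.
- tray_hub: Tray with a wheel bearing and a brake pad in it: same tray and marker as the empty one.
- tray_engine: Tray with a piston and a connecting rod in it: same tray and marker as the empty one.
- marker_hub (a joint): Angle of the marker paddle of the hub tray (0: red up); to be left as it is.
- marker_engine (a joint): Angle of the marker paddle of the engine tray (0: red up); to be left as it is.
- bearing: wheel bearing ring in the hub tray, 62 mm across, 22 mm high; origin at its underside. Leave alone.
- brake_pad: brake pad in the hub tray, 110 x 46 x 17 mm; origin at its underside. Leave alone.
- piston: aluminium piston standing in the engine tray, 64 mm across, 55 mm high; origin at its underside. Leave alone.
- conrod: steel connecting rod lying in the engine tray, 147 mm long, 18 mm high; origin at its underside. Leave alone.
- ratchet: ratchet handle lying on the bench near the robot, 195 mm long, 29 mm high; origin at its underside, half-way along. Leave alone.
- screwdriver: red-handled screwdriver lying on the bench near the robot, 190 mm long, under 40 mm high; origin at its underside. Leave alone.
- tape: red roll of tape lying flat on the bench, 64 mm across, 19 mm high; origin at its underside. Leave alone.
- socket: steel socket standing on the bench, 28 mm across, 38 mm high; origin at its underside. Leave alone.

How it is judged:
By the outcome, as a careful person would: the job done as asked, in the order asked, and still so for the second after the job is handed in, with the robot touching nothing.
It also fails if it takes over 48 s, if anything falls off the work surface, if the arm or the gripper's body presses on something with over 40 N, if the wrist force passes 120 N, or if a joint passes its speed limit or range.

### The arm

A 6-joint arm with a two-finger parallel gripper is mounted at the origin on the work surface. World frame = base frame: x ahead of the robot, y to its left, z up, the work surface at z = 0. Lengths are in mm, angles in rad, forces in N, time in s.
With the tool pointing down it reaches from about 275 to 875 mm from the base axis. Payload 12.5 kg.
Tool frame: the origin (TCP) lies on the centre line of the jaws, within the pads' length; the fingertips stand 14 mm ahead of it and the grasp point (between the pads) lies 5 mm behind it (bot.finger_overhang is the distance from the TCP to the fingertips, in mm); z points along the fingers, y is the line along which they close (so a half turn about z gives the same grasp; the last joint's range is limited). The gripper opens to 85 mm and grips with 20 to 120 N. Pads are 22 mm wide; open, the fingers measure 114 mm over their backs; the gripper's body (76 mm by 85 mm) begins 54 mm behind the grasp point. The pads swing forward as they close: fully open they stand 13 mm farther back than shut.
Start: joints at [-1.196, 0.351, 1.652, -0, 1.139, -0.085], TCP at [244.089, -492.854, 245.29] pointing down, gripper open.
Joint ranges: [-2.75, 2.75], [-0.79, 2.1], [0.01, 2.65], [-1.57, 4.71], [0.07, 3.14], [-2.87, 2.87]. Speed limits (rad/s): [2.22, 2.22, 2.79, 3.14, 3.14, 3.14].

### API

Orientations are given as a rotation vector (axis times angle).
In Python, from workcell import bot, optics gives the robot as it stands.
- The arm moves only by the shell command python3 -m pendant 'ROWS' [FORCE]. ROWS is JSON, a list of rows, each an object of numbers: "jaw": the opening, from -1 (shut) to 1 (fully open), so that 0 is half open; "tx", "ty", "tz": the shift along the tool's x, y, z each as a share of 300 mm, from -1 to 1; "roll": the turn about the tool's z as a share of pi/2 rad, from -1 to 1. A call has 1 to 5 rows; each row shifts and turns the commanded pose from where the row before left it, along the tool's axes as they then stand; what a row does not reach is not made up. A row lasts 1/10 s, in which the tool goes at most 50 mm and 8.59 degrees, less where a joint would pass 70% of its speed; a pose out of reach is approached as far as the arm can. A call with a number of a shift or a turn outside -1 to 1 is refused whole. A call with a gripper value outside its range is refused whole. The fingers move at their own pace and stop on an object; FORCE is the grip in N (left out, the last holds). Time passes only in rows, so rows that do not move let the fingers close. It gives the time, the measured TCP pose, the force, the opening and the grip force at its end, in the units of the state.
- bot.read_state(): the state, without advancing time (a new reading comes with each control period).
- optics.get_image(name): name is "scene" or "top" or "wrist"; returns the picture (420x560x3 uint8, red, green, blue); there is no depth.
- optics.camera_info(name): a dict with "fx", "fy", "cx", "cy" (pixels), "rvec" (rotation vector, rad) and "tvec" (3), from world to camera coordinates, as OpenCV has them; the wrist camera has in their place "mount" (4x4, takes a point from camera to tool coordinates, whose origin is the TCP and whose axes are the flange's). Camera axes: x right, y down, z forward; pixel columns grow to the right and rows downward; lengths in mm; the calibration is good to about 2 mm. A picture is of the moment at which its call begins: read the wrist's pose just before it. camera_info takes no time and is no camera call.
- bot.sign_off(): hands the job in; it is judged then, once.
Trained networks look in the newest picture that a camera, given by its name, has taken for a name from the list of things; names that differ only in an ending like _2 or _b are one class to them, and where a whole thing is asked for, a point or a joint stands for the part that bears it (a point fixed in the world has none). Each returns a list of dicts, best first, with "score" (0 to 1); they miss things now and then, are a little off and sometimes report something else, mostly with a low value. They report only what shows in the picture. A call takes as long as a camera call.
- optics.look_for(camera, thing): "extent" ([left, top, right, bottom] in pixels, round what is visible of it).
- optics.masks_of(camera, thing): "pixels" (420x560 bool, what is visible of it) and "extent" ([left, top, right, bottom] in pixels, round what is visible of it).
- optics.place_of(camera, thing): "position" ([column, row] in pixels: a listed point, or the origin of a listed thing).
The state is a dict: "t": time; "joint_pos": joint angles; "joint_vel": joint speeds; "joint_torque": joint torques, N m; "eef_pos": TCP position; "tool_rot": TCP orientation; "ft_force": force on the tool from outside, world axes, zero at the start; "ft_torque": the same for the moment, N m; "opening": finger opening in mm; "grip_force": force on a finger pad.
Only numpy, scipy, OpenCV 4.12 (cv2) and the standard library are available. Lean on these libraries where they do the work, as an engineer would, in place of code of your own. Each camera call takes 0.05 s, during which the arm holds its last target. There are 200 camera calls.

## Working session

There is one attempt and no reset: what is moved stays moved. The work goes in short steps, Python scripts to look and compute and a shell command to move; the robot and the scene stay as the last step left them, time stands still between calls to the robot, and variables do not carry over. Pictures are saved under pics/ and viewed, at most 12 in all, crops included, and the job is handed in when it is done.

```bash
mkdir -p pics; ls; python3 - <<'E'
from workcell import bot, optics
import cv2,numpy as np
s=bot.read_state();print(s['t'],s['eef_pos'],s['tool_rot'],s['opening'])
for c in ["scene","top"]:
    im=optics.get_image(c);cv2.imwrite(f"pics/{c}0.png",im[:,:,::-1]);print(optics.camera_info(c))
    for n in ["tray_free","free_axle","free_edge","marker_free","tray_hub","tray_engine"]:
        f=optics.place_of if n!="marker_free" else optics.look_for
        print(c,n,[(x['score'],x.get('position',x.get('extent'))) for x in f(c,n)])
print(optics.camera_info("wrist"))
E
```

```text
pics
0.0 [ 243.99684076 -492.56832859  244.76373841] [-3.05778484e+00 -7.15761828e-01  2.89981775e-04] 85.4051705920497
{'fx': 451.9470206322455, 'fy': 451.9470206322455, 'cx': 278.56423352621044, 'cy': 208.77174540404616, 'rvec': array([ 2.36531592,  1.01054124, -0.29945907]), 'tvec': array([-340.58943277, -254.62684274, 1194.68448787])}
scene tray_free [(0.57, [341.2, 300.9])]
scene free_axle [(0.62, [310.1, 238.9])]
scene free_edge [(0.94, [283.1, 212.8])]
scene marker_free [(0.95, [277.7, 207.6, 322.9, 254.3]), (0.49, [359.4, 113.5, 475.7, 235.8])]
scene tray_hub [(0.6, [416.3, 193.9]), (0.3, [435.0, 195.5])]
scene tray_engine [(0.67, [259.1, 384.9]), (0.66, [282.0, 396.5])]
{'fx': 414.5419625865308, 'fy': 414.5419625865308, 'cx': 278.6211089348117, 'cy': 214.09700348262925, 'rvec': array([ 2.19524416, -2.18622875,  0.08154239]), 'tvec': array([   6.13186454,  524.38430267, 1080.67025868])}
top tray_free [(0.7, [185.0, 160.8]), (0.55, [294.9, 149.8])]
top free_axle [(0.7, [290.4, 181.8])]
top free_edge [(0.56, [287.0, 215.6])]
top marker_free [(0.72, [274.4, 178.9, 303.1, 215.5])]
top tray_hub [(0.63, [161.3, 152.1]), (0.57, [175.2, 168.2])]
top tray_engine [(0.61, [378.1, 149.4])]
{'fx': 344.45840446128346, 'fy': 344.45840446128346, 'cx': 281.8776362397614, 'cy': 211.2125904737235, 'mount': array([[-1.29450309e-03, -9.47120417e-01, -3.20875740e-01,
         8.31581309e+01],
       [ 9.99999053e-01, -1.07639204e-03, -8.57119892e-04,
        -4.73629293e-01],
       [ 4.66407656e-04, -3.20876546e-01,  9.47120913e-01,
        -1.28110324e+02],
       [ 0.00000000e+00,  0.00000000e+00,  0.00000000e+00,
         1.00000000e+00]])}
```

View pics/scene0.png

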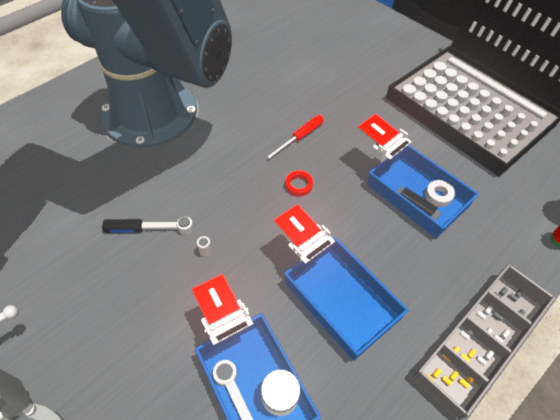

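View pics/top0.png

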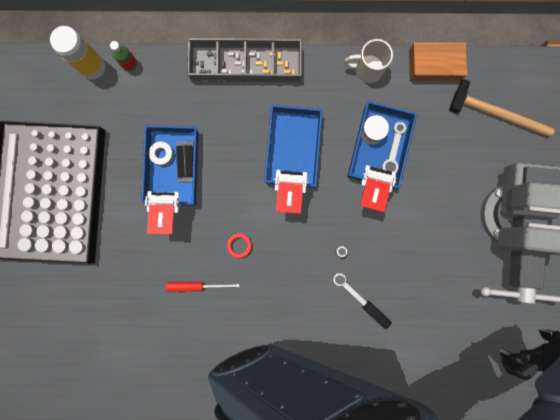

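```bash
cat > h.py <<'E'
import numpy as np,cv2
from workcell import bot,optics
R=lambda v:cv2.Rodrigues(np.array(v,float))[0]
def onplane(cam,px,z):
    i=optics.camera_info(cam);r=R(i['rvec']);c=-r.T@i['tvec']
    d=r.T@np.array([(px[0]-i['cx'])/i['fx'],(px[1]-i['cy'])/i['fy'],1]);return c+d*(z-c[2])/d[2]
def proj(cam,P):
    i=optics.camera_info(cam);q=R(i['rvec'])@np.array(P,float)+i['tvec'];return [i['fx']*q[0]/q[2]+i['cx'],i['fy']*q[1]/q[2]+i['cy']]
E
python3 - <<'E'
from h import *
print(R(bot.read_state()['tool_rot']).round(3))
for c,n,p,z in [("scene","axle",(310.1,238.9),100),("scene","edge",(283.1,212.8),100),("scene","tray",(341.2,300.9),0),("top","axle",(290.4,181.8),100),("top","edge",(287,215.6),100),("top","tray",(294.9,149.8),0)]:
    print(c,n,onplane(c,p,z).round(1))
E
```

```text
[[ 0.896  0.444 -0.   ]
 [ 0.444 -0.896  0.   ]
 [ 0.    -0.    -1.   ]]
scene axle [596.9 -19.1 100. ]
scene edge [518.2 -14.6 100. ]
scene tray [702.8 -30.2   0. ]
top axle [598.7 -19.8 100. ]
top edge [515.2 -11.7 100. ]
top tray [701.1 -35.5   0. ]
```

Scene: the empty tray is the middle one. Its marker is at about (290,195) in the top view and (300,230) in the scene view, red face up. The axle is at about (598,-19.5,100) and the free edge at about (517,-13,100), with the tray heading about -0.1 rad. I'll turn the tool to that heading and go in front of the edge.

```bash
python3 -m pendant '[{"jaw":-1,"roll":0.089},{"jaw":-1,"roll":0.089},{"jaw":-1,"roll":0.089},{"jaw":-1,"roll":0.089},{"jaw":-1,"ty":-0.12,"tx":0.05}]' 20
python3 -m pendant '[{"jaw":-1,"ty":-0.15,"tx":0.05},{"jaw":-1,"ty":-0.15,"tx":0.05},{"jaw":-1,"ty":-0.15,"tx":0.05},{"jaw":-1,"ty":-0.15,"tx":0.05},{"jaw":-1,"ty":-0.15,"tx":0.05}]'
```

```text
schema error: expected keys jaw, tx, ty, tz, roll
schema error: expected keys jaw, tx, ty, tz, roll
```

```bash
python3 -m pendant '[{"jaw":-1,"tx":0,"ty":0,"tz":0,"roll":0.089},{"jaw":-1,"tx":0,"ty":0,"tz":0,"roll":0.089},{"jaw":-1,"tx":0,"ty":0,"tz":0,"roll":0.089},{"jaw":-1,"tx":0,"ty":0,"tz":0,"roll":0.089},{"jaw":-1,"tx":0.05,"ty":-0.12,"tz":0,"roll":0}]' 20
python3 -m pendant '[{"jaw":-1,"tx":0.05,"ty":-0.15,"tz":0,"roll":0},{"jaw":-1,"tx":0.05,"ty":-0.15,"tz":0,"roll":0},{"jaw":-1,"tx":0.05,"ty":-0.15,"tz":0,"roll":0},{"jaw":-1,"tx":0.05,"ty":-0.15,"tz":0,"roll":0},{"jaw":-1,"tx":0.05,"ty":-0.15,"tz":0,"roll":0}]'
```

```text
t: 1.2
eef_pos: [261.7, -460.4, 245.2]
tool_rot: [3.136, -0.168, 0.0]
ft_force: [1.2, 0.1, 0.0]
opening: 12.5
grip_force: 0.0
t: 1.7
eef_pos: [359.9, -240.4, 245.5]
tool_rot: [3.137, -0.157, 0.001]
ft_force: [0.1, -0.4, -0.6]
opening: 0.2
grip_force: 0.0
```

```bash
python3 -m pendant '[{"jaw":-1,"tx":0.05,"ty":-0.155,"tz":0,"roll":0},{"jaw":-1,"tx":0.05,"ty":-0.155,"tz":0,"roll":0},{"jaw":-1,"tx":0.05,"ty":-0.155,"tz":0,"roll":0},{"jaw":-1,"tx":0.06,"ty":-0.155,"tz":0,"roll":0},{"jaw":-1,"tx":0.06,"ty":-0.14,"tz":0,"roll":0}]'
python3 -m pendant '[{"jaw":-1,"tx":0.03,"ty":-0.02,"tz":0.1,"roll":0},{"jaw":-1,"tx":0,"ty":0,"tz":0,"roll":0},{"jaw":-1,"tx":0,"ty":0,"tz":0,"roll":0}]'
python3 - <<'E'
from h import *
s=bot.read_state()
im=optics.get_image("wrist");cv2.imwrite("pics/w1.png",im[:,:,::-1])
i=optics.camera_info("wrist");T=np.eye(4);T[:3,:3]=R(s['tool_rot']);T[:3,3]=s['eef_pos'];M=T@i['mount']
def w(px,z):
    d=M[:3,:3]@[(px[0]-i['cx'])/i['fx'],(px[1]-i['cy'])/i['fy'],1];return (M[:3,3]+d*(z-M[2,3])/d[2]).round(1)
print(s['t'],s['eef_pos'],s['ft_force'],T[:3,:3].round(3).tolist())
for n in ["free_axle","free_edge"]:
    print(n,[(x['score'],x['position'],w(x['position'],100)) for x in optics.place_of("wrist",n)])
for m in optics.masks_of("wrist","marker_free")[:1]:
    c=max(cv2.findContours(m['pixels'].astype('uint8'),0,1)[0],key=cv2.contourArea)
    b=cv2.boxPoints(cv2.minAreaRect(c));print(m['score'],b.tolist(),[w(p,102) for p in b])
E
```

```text
t: 2.2
eef_pos: [463.4, -21.0, 245.6]
tool_rot: [3.138, -0.155, 0.001]
ft_force: [0.5, -0.2, 0.2]
opening: -0.0
grip_force: 0.0
t: 2.5
eef_pos: [471.9, -18.4, 215.3]
tool_rot: [3.138, -0.156, -0.002]
ft_force: [0.7, -0.1, 0.7]
opening: -0.4
grip_force: 0.0
2.5 [471.88457585 -18.375635   215.34867089] [ 0.6653439  -0.0522963   0.71139564] [[0.995, -0.099, -0.001], [-0.099, -0.995, 0.0], [-0.001, 0.0, -1.0]]
free_axle [(0.94, [266.1, 12.5], array([603.3, -20.9, 100. ]))]
free_edge [(0.88, [269.2, 139.3], array([525.6, -14.1, 100. ]))]
0.77 [[215.56655883789062, 5.093231201171875], [311.6623229980469, 3.7005462646484375], [313.6642150878906, 141.8309783935547], [217.56845092773438, 143.22366333007812]] [array([610.1,   9.5, 102. ]), array([604.9, -49.3, 102. ]), array([521.1, -44.6, 102. ]), array([526.8,  21.8, 102. ])]
```

View pics/w1.png

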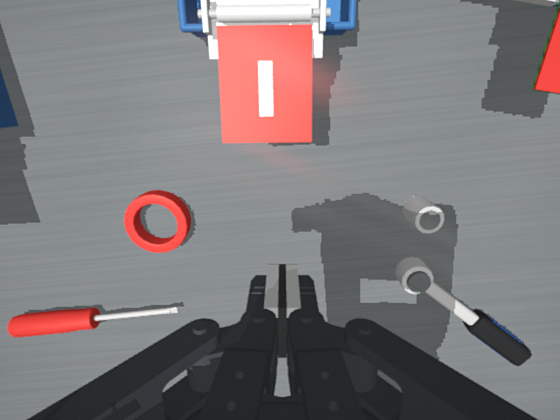

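The wrist view shows the red paddle with its free edge along row 143, columns 221–312, and the tool at the same heading. The closed fingertips are about 50 mm short and 10 mm to one side. Next I lower in front of the edge.

```bash
python3 -m pendant '[{"jaw":-1,"tx":0.02,"ty":-0.016,"tz":0.13,"roll":0},{"jaw":-1,"tx":0.02,"ty":-0.016,"tz":0.13,"roll":0},{"jaw":-1,"tx":0.02,"ty":0,"tz":0.13,"roll":0},{"jaw":-1,"tx":0.02,"ty":0,"tz":0,"roll":0},{"jaw":-1,"tx":0,"ty":0,"tz":0,"roll":0}]'
python3 -m pendant '[{"jaw":-1,"tx":0,"ty":0,"tz":0,"roll":0},{"jaw":-1,"tx":0.01,"ty":0,"tz":0,"roll":0},{"jaw":-1,"tx":0.01,"ty":0,"tz":0,"roll":0},{"jaw":-1,"tx":0,"ty":0,"tz":0,"roll":0}]'
python3 - <<'E'
from h import *
s=bot.read_state();print(s['eef_pos'],s['ft_force'])
im=optics.get_image("wrist");cv2.imwrite("pics/w2.png",im[:,:,::-1])
E
```

```text
t: 3.2
eef_pos: [498.1, -11.5, 99.5]
tool_rot: [3.138, -0.157, 0.001]
ft_force: [0.4, -0.5, -0.5]
opening: -0.2
grip_force: 0.0
t: 3.6
eef_pos: [503.8, -11.7, 99.1]
tool_rot: [3.138, -0.156, 0.003]
ft_force: [0.3, 1.3, 0.2]
opening: 0.0
grip_force: 0.0
[503.82342813 -11.69888764  99.120423  ] [0.26602295 1.28747126 0.23630964]
```

View pics/w2.png

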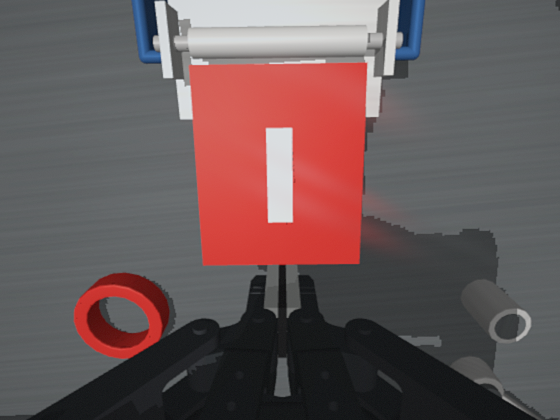

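The wrist view shows the paddle edge at row 264, about 18 mm ahead of the TCP and centred. The finger face should meet it in about 7 mm.

```bash
python3 -m pendant '[{"jaw":-1,"tx":0.01,"ty":0,"tz":0,"roll":0},{"jaw":-1,"tx":0.007,"ty":0,"tz":0,"roll":0},{"jaw":-1,"tx":0,"ty":0,"tz":0,"roll":0}]'
python3 -m pendant '[{"jaw":-1,"tx":0.004,"ty":0,"tz":0,"roll":0},{"jaw":-1,"tx":0,"ty":0,"tz":0,"roll":0}]'
python3 -m pendant '[{"jaw":-1,"tx":0.004,"ty":0,"tz":0,"roll":0},{"jaw":-1,"tx":0,"ty":0,"tz":0,"roll":0}]'
python3 -m pendant '[{"jaw":-1,"tx":0,"ty":0,"tz":0,"roll":0}]'
python3 - <<'E'
from h import *
im=optics.get_image("wrist");cv2.imwrite("pics/w3.png",im[:,:,::-1])
E
```

```text
t: 3.95
eef_pos: [508.5, -12.1, 98.3]
tool_rot: [-3.138, 0.156, -0.0]
ft_force: [-0.1, -0.0, 0.1]
opening: 0.3
grip_force: 0.0
t: 4.15
eef_pos: [509.5, -12.2, 98.3]
tool_rot: [3.138, -0.156, 0.0]
ft_force: [0.5, 0.3, -0.2]
opening: 0.1
grip_force: 0.0
t: 4.35
eef_pos: [510.7, -12.3, 98.3]
tool_rot: [-3.138, 0.156, -0.0]
ft_force: [-0.5, 0.4, -0.4]
opening: 0.1
grip_force: 0.0
t: 4.45
eef_pos: [510.6, -12.3, 98.3]
tool_rot: [-3.138, 0.156, 0.0]
ft_force: [0.3, -0.3, -0.5]
opening: 0.3
grip_force: 0.0
```

View pics/w3.png

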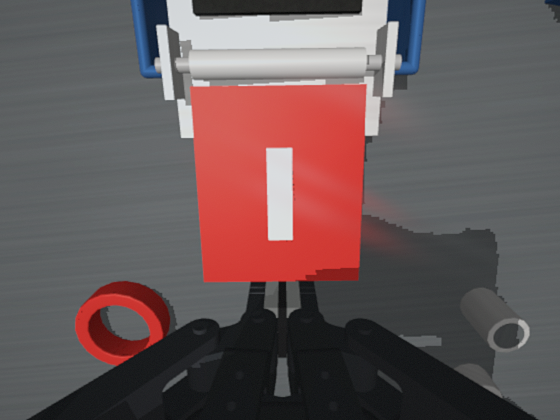

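The edge is now at row 281, about at the finger face. No force yet, so I go on by millimetres.

```bash
python3 -m pendant '[{"jaw":-1,"tx":0.003,"ty":0,"tz":0,"roll":0},{"jaw":-1,"tx":0,"ty":0,"tz":0,"roll":0}]'|grep -E "eef|ft"
python3 -m pendant '[{"jaw":-1,"tx":0.003,"ty":0,"tz":0,"roll":0},{"jaw":-1,"tx":0,"ty":0,"tz":0,"roll":0}]'|grep -E "eef|ft"
python3 -m pendant '[{"jaw":-1,"tx":0.003,"ty":0,"tz":0,"roll":0},{"jaw":-1,"tx":0,"ty":0,"tz":0,"roll":0}]'|grep -E "eef|ft"

```

```text
eef_pos: [511.6, -12.4, 98.3]
ft_force: [0.8, -0.3, -0.5]
eef_pos: [512.5, -12.5, 98.3]
ft_force: [-0.2, -0.3, -0.2]
eef_pos: [513.4, -12.6, 98.3]
ft_force: [1.2, 0.3, -0.3]
```

```bash
python3 -m pendant '[{"jaw":-1,"tx":0.004,"ty":0,"tz":0,"roll":0},{"jaw":-1,"tx":0.004,"ty":0,"tz":0,"roll":0},{"jaw":-1,"tx":0,"ty":0,"tz":0,"roll":0}]'|grep -E "eef|ft"
python3 - <<'E'
from h import *
im=optics.get_image("wrist")[180:400,160:400];im=cv2.resize(im,None,fx=2.7,fy=2.7);cv2.imwrite("pics/w4.png",im[:,:,::-1])
for n in ["free_axle","free_edge"]: print(optics.place_of("wrist",n))
E
```

```text
eef_pos: [514.4, -12.7, 97.7]
ft_force: [-6.0, 0.4, 0.6]
[{'position': [277.6, 74.0], 'score': 0.56}, {'position': [129.9, 321.7], 'score': 0.19}]
[{'position': [282.6, 284.9], 'score': 0.6}]
```

View pics/w4.png

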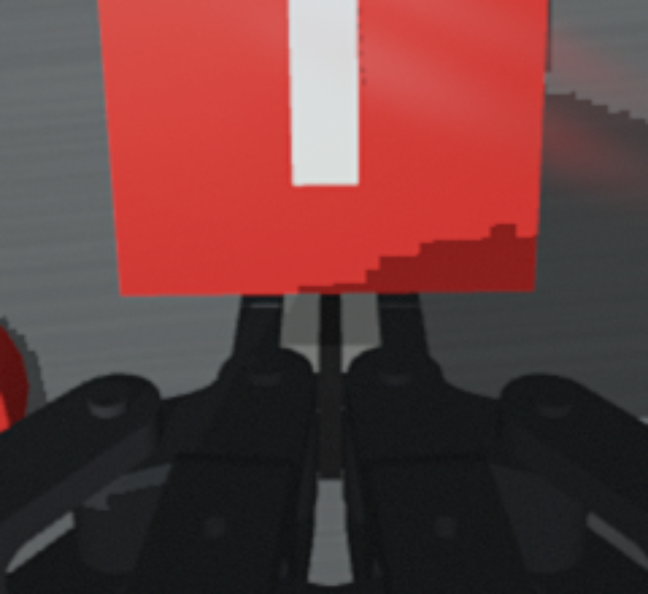

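Contact: 6 N at the edge, seen at row ~289, with the fingers against it. I ease off slightly and lift, carrying the edge up by friction.

```bash
python3 -m pendant '[{"jaw":-1,"tx":-0.002,"ty":0,"tz":-0.01,"roll":0},{"jaw":-1,"tx":0,"ty":0,"tz":-0.01,"roll":0},{"jaw":-1,"tx":0,"ty":0,"tz":-0.01,"roll":0},{"jaw":-1,"tx":0,"ty":0,"tz":0,"roll":0}]'|grep -E "eef|ft"
python3 - <<'E'
from h import *
im=optics.get_image("wrist");im2=optics.get_image("scene")
a=np.hstack([im[180:400,160:400],cv2.resize(im2[180:280,240:340],(220,220))]);cv2.imwrite("pics/w5.png",cv2.resize(a,None,fx=1.7,fy=1.7)[:,:,::-1])
E
```

```text
eef_pos: [515.4, -12.8, 107.9]
ft_force: [-1.8, 0.0, 1.0]
```

View pics/w5.png

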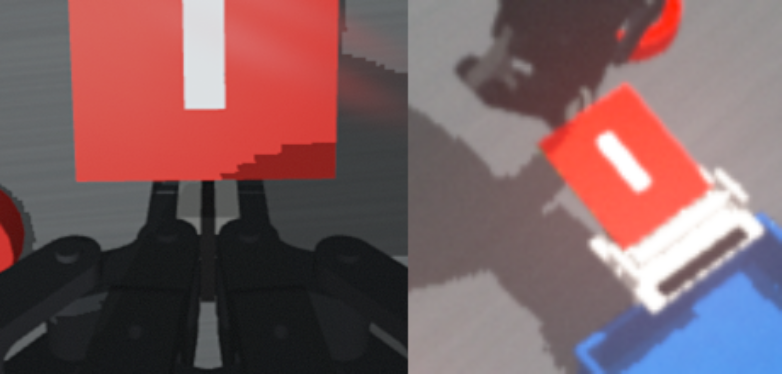

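The edge rose with the finger: the TCP is up 9.6 mm and the edge still sits at the same place on the fingers. So the marker is at about 7°, with 1.8 N of push. I follow the arc.

```bash
python3 -m pendant '[{"jaw":-1,"tx":0.003,"ty":0,"tz":-0.02,"roll":0},{"jaw":-1,"tx":0.005,"ty":0,"tz":-0.02,"roll":0},{"jaw":-1,"tx":0.007,"ty":0,"tz":-0.02,"roll":0},{"jaw":-1,"tx":0,"ty":0,"tz":0,"roll":0}]'|grep -E "eef|ft"
python3 -m pendant '[{"jaw":-1,"tx":0.01,"ty":0,"tz":-0.018,"roll":0},{"jaw":-1,"tx":0.01,"ty":0,"tz":-0.018,"roll":0},{"jaw":-1,"tx":0.012,"ty":0,"tz":-0.018,"roll":0},{"jaw":-1,"tx":0,"ty":0,"tz":0,"roll":0}]'|grep -E "eef|ft"
python3 - <<'E'
from h import *
im=optics.get_image("wrist");im2=optics.get_image("scene")
a=np.hstack([im[0:400,160:400],cv2.resize(im2[160:280,230:350],(400,400))]);cv2.imwrite("pics/w6.png",a[:,:,::-1])
E
```

```text
eef_pos: [519.9, -13.2, 126.2]
ft_force: [-4.2, 0.1, 1.9]
eef_pos: [528.8, -14.0, 142.3]
ft_force: [-8.7, 1.0, 6.8]
```

View pics/w6.png

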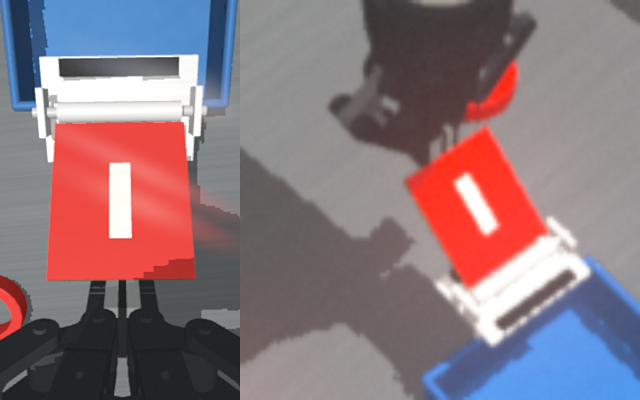

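The marker is at about 35° (edge row 280 in the wrist crop). The force is radial compression, so the finger is about 1 mm inside the arc. I give it slightly more height as I go on.

```bash
python3 -m pendant '[{"jaw":-1,"tx":0.004,"ty":0,"tz":-0.016,"roll":0},{"jaw":-1,"tx":0.009,"ty":0,"tz":-0.013,"roll":0},{"jaw":-1,"tx":0.011,"ty":0,"tz":-0.012,"roll":0},{"jaw":-1,"tx":0,"ty":0,"tz":0,"roll":0}]'|grep -E "eef|ft"
python3 -m pendant '[{"jaw":-1,"tx":0.011,"ty":0,"tz":-0.012,"roll":0},{"jaw":-1,"tx":0.012,"ty":0,"tz":-0.012,"roll":0},{"jaw":-1,"tx":0,"ty":0,"tz":0,"roll":0}]'|grep -E "eef|ft"
```

```text
eef_pos: [537.3, -15.0, 154.5]
ft_force: [0.1, 0.6, -1.0]
eef_pos: [543.9, -15.7, 161.5]
ft_force: [0.1, 0.4, -0.7]
```

```bash
python3 -m pendant '[{"jaw":-1,"tx":0.013,"ty":0,"tz":-0.008,"roll":0},{"jaw":-1,"tx":0.014,"ty":0,"tz":-0.008,"roll":0},{"jaw":-1,"tx":0.014,"ty":0,"tz":-0.008,"roll":0},{"jaw":-1,"tx":0,"ty":0,"tz":0,"roll":0}]'|grep -E "eef|ft"
python3 - <<'E'
from h import *
im=optics.get_image("wrist");im2=optics.get_image("scene")
a=np.hstack([im[0:400,160:400],cv2.resize(im2[160:280,230:350],(400,400))]);cv2.imwrite("pics/w7.png",a[:,:,::-1])
E
```

```text
eef_pos: [556.1, -16.9, 168.6]
ft_force: [0.5, -0.7, -0.1]
```

View pics/w7.png

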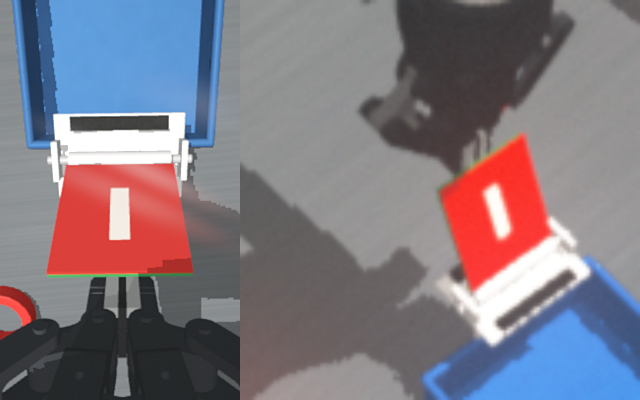

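The marker is at about 62°, held at its edge by the finger (wrist crop: edge row 272). I keep pushing it through upright.

```bash
python3 -m pendant '[{"jaw":-1,"tx":0.022,"ty":0,"tz":-0.007,"roll":0},{"jaw":-1,"tx":0.022,"ty":0,"tz":-0.005,"roll":0},{"jaw":-1,"tx":0.022,"ty":0,"tz":-0.005,"roll":0},{"jaw":-1,"tx":0.022,"ty":0,"tz":0,"roll":0},{"jaw":-1,"tx":0.022,"ty":0,"tz":0,"roll":0}]'|grep -E "eef|ft"
python3 -m pendant '[{"jaw":-1,"tx":0.022,"ty":0,"tz":0,"roll":0},{"jaw":-1,"tx":0.022,"ty":0,"tz":0,"roll":0},{"jaw":-1,"tx":0.022,"ty":0,"tz":0.004,"roll":0},{"jaw":-1,"tx":0.022,"ty":0,"tz":0.006,"roll":0},{"jaw":-1,"tx":0,"ty":0,"tz":0,"roll":0}]'|grep -E "eef|ft"

```

```text
eef_pos: [588.9, -20.2, 173.3]
ft_force: [-1.5, 0.4, 0.0]
eef_pos: [615.1, -22.8, 169.9]
ft_force: [-0.8, -0.5, -1.1]
```

```bash
python3 -m pendant '[{"jaw":-1,"tx":0.02,"ty":0,"tz":0.008,"roll":0},{"jaw":-1,"tx":0.019,"ty":0,"tz":0.01,"roll":0},{"jaw":-1,"tx":0.018,"ty":0,"tz":0.012,"roll":0},{"jaw":-1,"tx":0.017,"ty":0,"tz":0.013,"roll":0},{"jaw":-1,"tx":0,"ty":0,"tz":0,"roll":0}]'|grep -E "eef|ft"
python3 - <<'E'
from h import *
im=optics.get_image("wrist");im2=optics.get_image("scene")
a=np.hstack([im[0:400,160:400],cv2.resize(im2[160:280,230:350],(400,400))]);cv2.imwrite("pics/w8.png",a[:,:,::-1])
E
```

```text
eef_pos: [636.9, -25.0, 156.6]
ft_force: [-0.4, 0.3, 0.5]
```

View pics/w8.png

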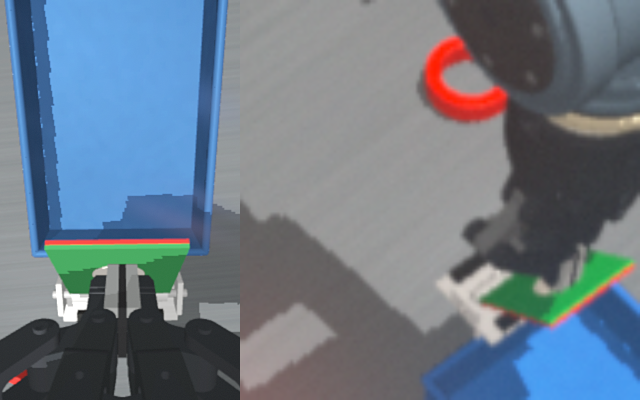

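Green face up at about 135°, with the fingertip on the face and the paddle centred on it (red edge row 241). I take it on down.

```bash
python3 -m pendant '[{"jaw":-1,"tx":0.016,"ty":0,"tz":0.014,"roll":0},{"jaw":-1,"tx":0.014,"ty":0,"tz":0.016,"roll":0},{"jaw":-1,"tx":0.011,"ty":0,"tz":0.018,"roll":0},{"jaw":-1,"tx":0.008,"ty":0,"tz":0.02,"roll":0},{"jaw":-1,"tx":0,"ty":0,"tz":0,"roll":0}]'|grep -E "eef|ft"
python3 -m pendant '[{"jaw":-1,"tx":0.006,"ty":0,"tz":0.019,"roll":0},{"jaw":-1,"tx":0.004,"ty":0,"tz":0.019,"roll":0},{"jaw":-1,"tx":0.002,"ty":0,"tz":0.012,"roll":0},{"jaw":-1,"tx":0,"ty":0,"tz":0,"roll":0}]'|grep -E "eef|ft"
```

```text
eef_pos: [651.0, -26.3, 135.7]
ft_force: [-0.8, 0.4, -0.9]
eef_pos: [654.5, -26.7, 121.3]
ft_force: [-0.5, 0.2, -0.0]
```

```bash
python3 -m pendant '[{"jaw":-1,"tx":0,"ty":0,"tz":0.007,"roll":0},{"jaw":-1,"tx":0,"ty":0,"tz":0.007,"roll":0},{"jaw":-1,"tx":0,"ty":0,"tz":0,"roll":0}]'|grep -E "eef|ft"
python3 -m pendant '[{"jaw":-1,"tx":0,"ty":0,"tz":0.003,"roll":0},{"jaw":-1,"tx":0,"ty":0,"tz":0,"roll":0}]'|grep -E "eef|ft"

```

```text
eef_pos: [654.7, -26.7, 117.6]
ft_force: [0.4, -0.6, -0.0]
eef_pos: [654.8, -26.7, 116.9]
ft_force: [0.0, 0.1, -0.2]
```

```bash
python3 -m pendant '[{"jaw":-1,"tx":0,"ty":0,"tz":0.003,"roll":0},{"jaw":-1,"tx":0,"ty":0,"tz":0,"roll":0}]'|grep -E "eef|ft"
python3 -m pendant '[{"jaw":-1,"tx":0,"ty":0,"tz":0.002,"roll":0},{"jaw":-1,"tx":0,"ty":0,"tz":0,"roll":0}]'|grep -E "eef|ft"

```

```text
eef_pos: [654.9, -26.7, 116.1]
ft_force: [1.1, 0.5, 1.5]
eef_pos: [654.9, -26.7, 116.0]
ft_force: [-1.3, -0.0, 5.8]
```

The height stops at the expected 116.0 with 5.8 N: the marker is on its rest. I retract straight up, then back.

```bash
python3 -m pendant '[{"jaw":-1,"tx":0,"ty":0,"tz":-0.02,"roll":0},{"jaw":-1,"tx":0,"ty":0,"tz":-0.1,"roll":0},{"jaw":-1,"tx":0,"ty":0,"tz":-0.14,"roll":0},{"jaw":-1,"tx":-0.12,"ty":0,"tz":-0.1,"roll":0},{"jaw":-1,"tx":-0.16,"ty":0,"tz":0,"roll":0}]'|grep -E "eef|ft"
python3 -m pendant '[{"jaw":-1,"tx":-0.16,"ty":0,"tz":0,"roll":0},{"jaw":-1,"tx":-0.15,"ty":0,"tz":0,"roll":0},{"jaw":-1,"tx":0,"ty":0,"tz":0,"roll":0},{"jaw":-1,"tx":0,"ty":0,"tz":0,"roll":0}]'|grep -E "^t:|eef|ft"
python3 - <<'E'
from h import *
im=optics.get_image("top");im2=optics.get_image("scene")
a=np.hstack([cv2.resize(im[90:240,220:370],(400,400)),cv2.resize(im2[160:310,240:390],(400,400))]);cv2.imwrite("pics/w9.png",a[:,:,::-1])
for c in("top","scene"):
  for n in("free_axle","free_edge"):print(c,n,[(x['score'],onplane(c,x['position'],100).round(1)) for x in optics.place_of(c,n)[:1]])
E
```

```text
eef_pos: [572.8, -18.6, 227.4]
ft_force: [0.7, -0.7, -0.2]
t: 12.45
eef_pos: [478.6, -9.1, 224.1]
ft_force: [0.5, -1.3, -0.1]
top free_axle [(0.68, array([601.2, -17.6, 100. ]))]
top free_edge [(0.7, array([437.6, 113.8, 100. ]))]
scene free_axle [(0.74, array([599.5, -21.8, 100. ]))]
scene free_edge [(0.95, array([682.7, -25.6, 100. ]))]
```

View pics/w9.png

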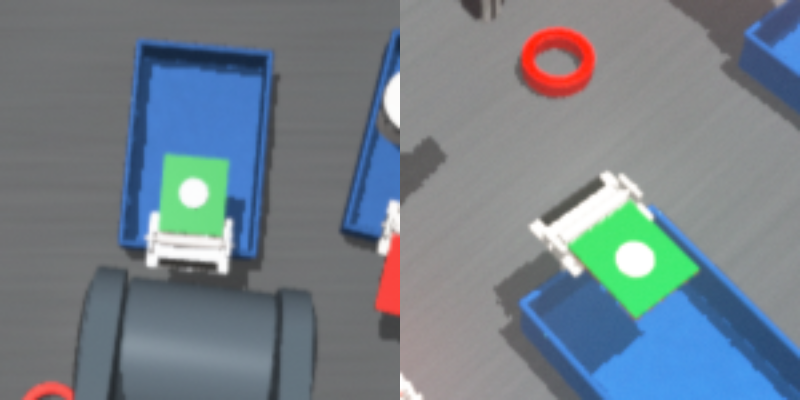

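The marker lies flat, green face with the white disc up (disc at (193,192) left, (635,258) right). The free edge is 83 mm beyond the axle, the tray is in place and the arm is clear.

```bash
python3 -c "
from workcell import bot
print(bot.sign_off())"
```

```text
the job is handed in; nothing more can be done
None
```

The empty (middle) tray's marker is flipped right over and lies flat on its rest, green face up. The tray shows no visible shift, nothing else was touched, and the job was handed in at about 13 s. The tool could only point straight down, so the fingertip raised the free edge by friction against its end instead of from directly underneath.

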